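Turn the griddle plate smooth side up and hold the hob knob down to light the burner

TASK

Get the gas hob ready for flatbreads: turn the reversible griddle plate over so that its smooth face is up, lay it (no dropping, no letting it topple) centred and square on the pan support, and let go of it. Then light the burner: from off, push the control knob fully down, and only then turn it a quarter turn anticlockwise to full flame, never letting it come up on the way. Finish while still holding the knob fully down at full flame, as the flame-safety valve needs, and leave the bowl, cup, trivet and tin where they are.

Things in the scene. Friction and masses are not known exactly. Their poses are not given: they have to be found in the camera images.
- hob: Drop-in gas hob fixed in the bench: flat stainless deck 380 mm (x) by 290 mm (y), 6 mm high. Origin: centre of the deck at bench level; x points away from the operator's edge. One burner under a square black pan support, 45 mm from the origin towards +x; the only knob 125 mm from it towards -x. Place and yaw vary.
- pan_centre (a point): Centre of the top of the pan support, 42 mm above the bench, axes as the hob's. Square frame of black bars 8 mm wide, 9 mm deep, 156 mm outside; a 44 mm arm points inward from the middle of each side, all flush on top; in the middle a gap 56 mm across, burner cap 18 mm below the top. Free height under the frame to the deck 27 mm.
- plate: Loose griddle plate, blackened cast metal, 0.7 to 0.92 kg: slab 150 mm (x) by 200 (y) by 8. Origin: middle of the slab. +z face: seven ribs along y, 4 mm high, 192 mm long; -z face smooth and flat. Starts ribs up (z up) on the pan support, a little off-centre and turned, origin 4 mm above the support (8 mm when lying on its ribs). Steel loop handle at each short end; 276 mm overall.
- handle_a (a point): Middle of the bar of the loop handle at the plate's +y end, 133 mm from the plate's origin, level with it (axes as the plate's). Round bar 10 mm thick, 84 mm long, parallel to the plate's x; 28 mm free gap between bar and slab edge, 74 mm clear between the loop's side bars. Gripped across the bar, well between the pads, at 20 to 30 N, the plate swings about it by its own weight.
- handle_b (a point): The same on the other loop handle, at the plate's -y end.
- knob_grip (a point): On the axis of the black knob, mid-height of its bar grip, 38 mm above the bench when released; x along the bar to its pointer, turning with it; z up. Bar 42 mm long (x), 12 wide (y), from 12 mm below to 12 mm above this point, on a skirt 48 mm across, 8 mm thick. At off it points to the burner (hob +x, white dot on the bezel); full flame is the white mark at hob +y.
- knob_push (a joint): How far the knob is pushed down, m: 0 released, 0.006 fully down on its stop. A spring pushes it back up, 4 N at the top and 10 N fully down; it stays down only while held.
- knob_turn (a joint): Knob angle, rad: 0 off, growing anticlockwise seen from above; 1.57 (quarter turn) full flame; goes on to 3.6 (low flame). Light friction (0.08 N m); stays where it is turned. Nothing blocks turning it unpushed, but that would damage the valve.
- bowl: Orange plastic bowl, 140 mm across and 55 mm high, standing on the bench beside the hob. Origin: centre of its underside. Leave alone.
- cup: White ceramic cup, 80 mm across and 85 mm high, on the bench beside the hob. Origin: centre of its underside. Leave alone.
- trivet: Round wooden trivet, 160 mm across and 14 mm thick, on the bench beside the hob. Origin: centre of its underside. Leave alone.
- tin: Small round metal tin with a clip-on lid, 76 mm across and 57 mm high, on the bench beside the hob. Origin: centre of its underside. Leave alone.

How it is judged (in metres and radians):
On the way, in this order (a step that is already met when the one before it is completed fails the run):
1. the plate lies smooth face up, flat, centred and square on the pan support, and is let go (angle between plate's own z axis and vertical above 3.05 rad and horizontal distance between plate and pan_centre below 0.02 m and z of plate in the frame of pan_centre between 0.004 and 0.012 m and angle between the y axis of plate and the y axis of hob, either way round below 0.15 rad and contact force between each of the fingers, the arm and plate below 0.3 N and linear speed of plate below 0.02 m/s), for 0.2 s.
2. the knob is pushed fully down while still at off (value of joint knob_push above 0.0045 m and value of joint knob_turn below 0.3 rad), for 0.1 s.
At the end, for the whole second after the job is handed in: The gripper is holding the knob fully down (at least 4.5 of 6 mm) against its spring, at 1.57 +- 0.25 rad (full flame), while the plate lies untouched and at rest, smooth face up, flat on the pan support, within 20 mm of its centre and 0.15 rad of square (all of step 1 and value of joint knob_push above 0.0045 m and value of joint knob_turn between 1.32 and 1.82 rad and contact force between the fingers and hob above 3 N); the arm keeps its last pose, push and grip.
It fails at once if the knob is turned (more than 0.35 rad) while not pushed in (less than 2 mm), or let up once turned (value of joint knob_turn above 0.35 rad and value of joint knob_push below 0.002 m).
It fails at once if the plate is dropped or topples over (faster than 0.8 m/s) (linear speed of plate above 0.8 m/s).
It fails at once if a bystander is shifted more than 25 mm or tipped (distance of any of bowl, cup, trivet, tin from where it was at the start of the episode above 0.025 m or angle between any of bowl, cup, trivet, tin's own z axis and vertical above 0.3 rad).
It also fails if it takes over 72 s, if anything falls off the work surface, if the arm or the gripper's body presses on something with over 40 N, if the wrist force passes 120 N, or if a joint passes its speed limit or range.

ROBOT

A 6-joint arm with a two-finger parallel gripper is mounted at the origin on the work surface. World frame = base frame: x ahead of the robot, y to its left, z up, the work surface at z = 0. Lengths are in mm, angles in rad, forces in N, time in s.
With the tool pointing down it reaches from about 275 to 975 mm from the base axis. Payload 8.4 kg.
Tool frame: the origin (TCP) lies at the very end of the fingers, on their centre line; the grasp point (between the pads) lies 19 mm behind it; z points along the fingers, y is the line along which they close (so a half turn about z gives the same grasp; the last joint's range is limited). The gripper opens to 92 mm and grips with 3 to 60 N. Pads are 20 mm wide; open, the fingers measure 128 mm over their backs; the gripper's body (75 mm by 189 mm) begins 69 mm behind the grasp point.
Start: joints at [1.23, 0.353, 1.633, -0, 1.155, -0.002], TCP at [207.721, 589.474, 214.583] pointing down, gripper open.
Joint ranges: [-2.63, 2.63], [-0.92, 2.1], [0.06, 2.66], [-1.3, 4.44], [0, 2.69], [-3.02, 3.02]. Speed limits (rad/s): [2.22, 2.22, 2.79, 3.14, 3.14, 3.14].

INTERFACE

Orientations are given as a rotation vector (axis times angle).
In Python, from bench import robot gives the robot as it stands. The module is installed in compiled form; this text tells all that it offers.
- The arm moves only by the tool jog_arm, never from a script. Its argument "series" is a list of rows, each a list of 5 numbers: the shift along the tool's x, y, z in m, then the turn about the tool's z in degrees, then the gripper's target within -1 to 1 (shut at 1, half-way at 0, fully open at -1). In form: [[x, y, z, turn, fingers], ...]. A call has 1 to 12 rows; each row is the pose to reach, as a shift and turn from the pose commanded when the call began, along the tool's axes at that moment; what a row does not reach only later rows make up. A row lasts 1/10 s, in which the tool goes at most 50 mm and 8.59 degrees, less where a joint would pass 70% of its speed; a pose out of reach is approached as far as the arm can. A call with a gripper value outside its range is refused whole. The fingers move at their own pace and stop on an object; the grip force is fixed at half the most. Time passes only in rows, so rows that repeat a pose let the fingers close. It gives the time, the measured TCP pose, the force, the opening and the grip force at its end, in the units of the state.
- robot.read_state(): the state, without advancing time (a new reading comes with each control period).
- robot.camera(name): name is "scene" or "side" or "wrist"; returns a dict with "color" (384x512x3 uint8, red, green, blue), "z_map" (384x512 float32, mm along the optical axis (not along the pixel's ray), 0 where there is no reading), "intrinsics" (3x3 intrinsics, pixels), "eye" and "orientation" of the camera in the world; the wrist camera has in their place "mount" (4x4, takes a point from camera to tool coordinates, whose origin is the TCP and whose axes are the flange's). Camera axes: x right, y up, looking along -z (the intrinsics and any distortion apply to the point x, -y, -z); pixel columns grow to the right and rows downward; lengths in mm; the calibration is good to about 2 mm. A picture is of the moment at which its call begins: read the wrist's pose just before it.
- robot.hand_in(): hands the job in; it is judged then, once.
Trained networks look in the newest picture that a camera, given by its name, has taken for a name from the list of things; names that differ only in an ending like _2 or _b are one class to them, and where a whole thing is asked for, a point or a joint stands for the part that bears it (a point fixed in the world has none). Each returns a list of dicts, best first, with "confidence" (0 to 1); they miss things now and then, are a little off and sometimes report something else, mostly with a low value. They report only what shows in the picture. A call takes as long as a camera call.
- robot.cut_out(thing, camera): "region" (384x512 bool, what is visible of it) and "rect" ([left, top, right, bottom] in pixels, round what is visible of it).
- robot.mark_of(thing, camera): "centre" ([row, column] in pixels: a listed point, or the origin of a listed thing).
The state is a dict: "time_s": time; "qpos": joint angles; "joint_vel": joint speeds; "joint_efforts": joint torques, N m; "tool_pos": TCP position; "orientation": TCP orientation; "force": force on the tool from outside, world axes, zero at the start; "torque": the same for the moment, N m; "grip_width": finger opening in mm; "grasp_force": force on a finger pad.
Only numpy, scipy, OpenCV 4.12 (cv2) and the standard library are available. Lean on these libraries where they do the work, as an engineer would, in place of code of your own. Each camera call takes 0.05 s, during which the arm holds its last target. There are 200 camera calls.

## Working session

There is one attempt and no reset: what is moved stays moved. The work goes in short steps, Python scripts to look and compute and a tool call to move; the robot and the scene stay as the last step left them, time stands still between calls to the robot, and variables do not carry over. Pictures are saved under pics/ and viewed, at most 10 in all, crops included, and the job is handed in when it is done.

Besides the shell and the picture viewer there is one more tool, called after "Request:" by a JSON object that holds its "api" and its "payload". jog_arm: Moves the arm, as the interface text tells. Its arguments: {"type":"object","properties":{"series":{"type":"array"}},"required":["series"]}

```bash
mkdir -p pics
cat > h.py <<'E'
import numpy as np,cv2
from bench import robot
from scipy.spatial.transform import Rotation as R
def pose():
    s=robot.read_state(); return np.array(s['tool_pos'],float),R.from_rotvec(s['orientation']).as_matrix(),s
def shot(n):
    p,Rm,s=pose(); c=robot.camera(n)
    if n=='wrist':
        M=np.array(c['mount']);c['Rw']=Rm@M[:3,:3];c['pw']=p+Rm@M[:3,3]
    else:
        o=np.array(c['orientation'],float)
        c['Rw']=o if o.shape==(3,3) else (R.from_rotvec(o).as_matrix() if o.size==3 else R.from_quat(o).as_matrix());c['pw']=np.array(c['eye'],float)
    return c
def ray(c,row,col):
    K=np.array(c['intrinsics']);x=(col-K[0,2])/K[0,0];y=(row-K[1,2])/K[1,1]
    return c['Rw']@np.array([x,-y,-1.])
def at_z(c,row,col,z):
    d=ray(c,row,col);return c['pw']+d*(z-c['pw'][2])/d[2]
def at_d(c,row,col):
    return c['pw']+ray(c,row,col)*c['z_map'][int(row),int(col)]
def cloud(c,mask):
    r,q=np.nonzero(mask&(c['z_map']>0));K=np.array(c['intrinsics']);d=c['z_map'][r,q]
    return c['pw']+(np.c_[(q-K[0,2])/K[0,0],-(r-K[1,2])/K[1,1],-np.ones(len(r))]*d[:,None])@c['Rw'].T
def save(c,f): cv2.imwrite('pics/'+f,c['color'][:,:,::-1])
E
cat > a.py <<'E'
from h import *
np.set_printoptions(precision=1,suppress=True)
p,Rm,s=pose();print(p,Rm.round(3).tolist())
ims=[]
for n in ['scene','side','wrist']:
    c=shot(n);ims.append(c['color'])
    print(n,c['pw'],np.array(c.get('orientation',0)).shape,c.keys())
    for t,z in [('hob',0),('pan_centre',42),('plate',46),('handle_a',46),('handle_b',46),('knob_grip',38),('bowl',0),('cup',0),('trivet',0),('tin',0)]:
        for m in robot.mark_of(t,n)[:2]:
            r,q=m['centre'];print(t,round(m['confidence'],2),np.array([r,q]),at_z(c,r,q,z)[:2],end=' | ')
        print()
    save(c,n+'0.png')
    if n=='scene':
        for t in ['plate','knob_grip']:
            for m in robot.cut_out(t,n)[:1]:
                P=cloud(c,m['region']);print(t,np.median(P,0),cv2.minAreaRect(P[:,:2].astype(np.float32)))
a=np.zeros((600,800,3),np.uint8)
a[:300,:400]=cv2.resize(ims[0],(400,300));a[:300,400:]=cv2.resize(ims[1],(400,300));a[300:,:400]=cv2.resize(ims[2],(400,300))
cv2.imwrite('pics/all0.png',a[:,:,::-1])
E
python3 a.py
```

```text
[207.5 589.  213.9] [[-0.943, 0.332, -0.0], [0.332, 0.943, -0.001], [0.0, -0.001, -1.0]]
scene [1326.7  582.7  815.3] (3,) dict_keys(['color', 'z_map', 'intrinsics', 'eye', 'orientation', 'Rw', 'pw'])
hob 0.89 [203.9 237.2] [573.2 -64. ] | hob 0.38 [190.9 191.1] [ 615.7 -247.4] | 
pan_centre 0.85 [205.6 226.4] [640.2 -53.9] | 
plate 0.9 [199.5 222.1] [627.9 -83. ] | 
handle_a 0.83 [205.6 265. ] [568.1  51.4] | handle_a 0.78 [192.6 189. ] [ 667.1 -199.5] | 
handle_b 0.83 [205.6 265. ] [568.1  51.4] | handle_b 0.78 [192.6 189. ] [ 667.1 -199.5] | 

bowl 0.92 [279.3 361.8] [623.2 423.3] | 
cup 0.66 [243.  389.4] [440.7 433.4] | 
trivet 0.7 [180.8 144.7] [ 675.7 -434.7] | 
tin 0.7 [159.2 177.4] [ 494.5 -446.6] | 
plate [622.3 -66.5  52.5] ((594.0813598632812, -95.86457824707031), (213.6078643798828, 293.73968505859375), 20.867469787597656)
knob_grip [458.1 -97.   29.8] ((429.09869384765625, -119.56925201416016), (108.66477966308594, 41.14519119262695), 36.84093475341797)
side [ 159.8 -797.3  660.6] (3,) dict_keys(['color', 'z_map', 'intrinsics', 'eye', 'orientation', 'Rw', 'pw'])
hob 0.56 [231.6 287.3] [576.9 -85.1] | 

plate 0.65 [214.1 301. ] [616.5 -84.3] | 
handle_a 0.95 [196.4 268.1] [573.8  28.8] | handle_a 0.6 [236.2 341.8] [ 662.2 -206.5] | 
handle_b 0.95 [196.4 268.1] [573.8  28.8] | handle_b 0.6 [236.2 341.8] [ 662.2 -206.5] | 
knob_grip 0.56 [237.  246.7] [ 450.4 -103. ] | 
bowl 0.66 [148.2 234.9] [634.3 438. ] | 
cup 0.96 [162.4 181.2] [419.9 412.5] | 
trivet 0.67 [319.1 410.5] [ 673. -446.] | 
tin 0.85 [355.8 330.5] [ 473.9 -448.5] | tin 0.27 [231.  290.3] [585.6 -86.2] | 
wrist [137.  614.6 384.1] () dict_keys(['color', 'z_map', 'intrinsics', 'mount', 'Rw', 'pw'])







cup 0.82 [361.1 202.6] [428.9 440.4] |
```

View pics/all0.png

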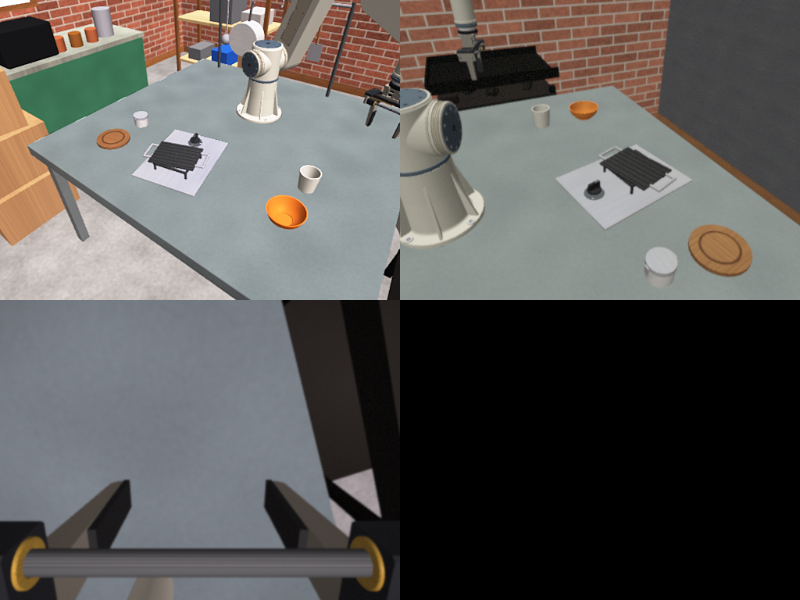

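Request:
{"api": "jog_arm", "payload": {"series": [[-0.033, -0.035, -0.02, 8.5, -1], [-0.066, -0.07, -0.04, 17, -1], [-0.1, -0.106, -0.06, 25.5, -1], [-0.133, -0.141, -0.08, 34, -1], [-0.166, -0.177, -0.1, 42.5, -1], [-0.2, -0.212, -0.12, 51, -1], [-0.233, -0.248, -0.14, 59.5, -1], [-0.266, -0.283, -0.15, 68, -1], [-0.3, -0.318, -0.16, 76.5, -1], [-0.333, -0.354, -0.16, 85, -1], [-0.366, -0.39, -0.16, 93.5, -1], [-0.4, -0.425, -0.16, 102, -1]]}}

```text
time_s: 2.95
tool_pos: [438.8, 65.4, 375.2]
orientation: [2.744, 1.529, 0.002]
force: [0.8, 1.4, 0.5]
grip_width: 91.8
grasp_force: 0.0
```

```bash
python3 -c "
from h import *
p,Rm,s=pose();print(p,Rm.round(3).tolist(),s['qpos'],s['time_s'])
print('to (500,-90,380):',Rm.T@(np.array([500,-90,380])-p), 'yaw x',np.degrees(np.arctan2(Rm[1,0],Rm[0,0])))"
```

```text
[438.81935317  65.36780307 375.18090512] [[0.526, 0.85, 0.001], [0.85, -0.526, 0.0], [0.001, 0.001, -1.0]] [ 1.44418094e-01 -6.75623704e-02  1.77694943e+00  9.53150344e-05
  1.43072310e+00  6.98666001e-01] 2.95
to (500,-90,380): [-99.90239135 133.79885668  -4.77782442] yaw x 58.243207228339436
```

Request:
{"api": "jog_arm", "payload": {"series": [[-0.02, 0.03, -0.005, 8, -1], [-0.04, 0.06, -0.005, 16, -1], [-0.06, 0.09, -0.005, 24, -1], [-0.08, 0.11, -0.005, 32, -1], [-0.1, 0.134, -0.005, 38, -1], [-0.1, 0.134, -0.005, 38, -1], [-0.1, 0.134, -0.005, 38, -1]]}}

```text
time_s: 3.65
tool_pos: [500.5, -88.1, 379.3]
orientation: [-3.091, -0.561, 0.001]
force: [0.5, 0.4, 0.5]
grip_width: 91.8
grasp_force: 0.0
```

```bash
cat > b.py <<'E'
from h import *
np.set_printoptions(precision=1,suppress=True)
p,Rm,s=pose();print(p,'yaw x',np.degrees(np.arctan2(Rm[1,0],Rm[0,0])),s['qpos'][5],s['time_s'])
c=shot('wrist')
for t,z in [('hob',0),('pan_centre',42),('plate',46),('handle_a',46),('knob_grip',38)]:
    for m in robot.mark_of(t,'wrist')[:2]:
        r,q=m['centre'];w=at_z(c,r,q,z);print(t,round(m['confidence'],2),np.array([r,q]),w[:2],'depth pt',at_d(c,r,q),'tool',Rm.T@(w-p))
save(c,'w1.png')
for t in ['plate','knob_grip','hob']:
    for m in robot.cut_out(t,'wrist')[:1]:
        P=cloud(c,m['region']);print(t,m['rect'],m['confidence'],np.median(P,0),cv2.minAreaRect(P[:,:2].astype(np.float32)),np.percentile(P[:,2],[5,95]))
E
python3 b.py
```

```text
[500.5 -88.1 379.3] yaw x 20.587241974965966 1.0341112179912773 3.65
pan_centre 0.43 [232.1 440.3] [ 489.7 -407.9] depth pt [ 490.7 -403.6   48.2] tool [-122.4  295.8  337.2]
handle_a 0.88 [ 74.9 177.6] [568.   48.9] depth pt [568.   48.5  47.8] tool [ 111.5 -104.3  333.4]
handle_a 0.68 [130.3 504.4] [ 661.7 -415.1] depth pt [ 667.3 -436.8   15.2] tool [ 36.  363.1 333.1]
knob_grip 0.92 [185.7 255. ] [ 456.3 -107.9] depth pt [ 459.1 -106.8   50.4] tool [-48.2   3.3 341.4]
plate [176.5, 13.1, 380.6, 129.7] 0.9 [620.4 -77.6  50.1] ((617.44189453125, -79.76083374023438), (150.03868103027344, 277.3779296875), 19.510292053222656) [48.1 54.4]
knob_grip [236.2, 168.8, 269.0, 200.6] 0.62 [ 454.7 -102.    26.2] ((451.7503967285156, -102.86332702636719), (47.05412673950195, 49.64031982421875), 66.2729263305664) [24.2 50.4]
hob [162.4, 0.0, 383.1, 230.4] 0.65 [499.8 -90.7   5.7] ((561.9520263671875, -80.85809326171875), (353.9385681152344, 293.66961669921875), 12.488100051879883) [ 4.1 25.3]
```

View pics/w1.png

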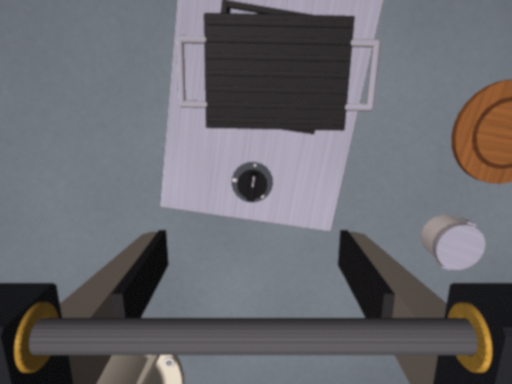

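Request:
{"api": "jog_arm", "payload": {"series": [[0.02, -0.018, 0.04, 1, 0], [0.04, -0.036, 0.08, 1, 0.5], [0.06, -0.054, 0.12, 1, 0.52], [0.08, -0.072, 0.16, 1, 0.52], [0.1, -0.09, 0.2, 1, 0.52], [0.11, -0.1, 0.23, 1, 0.52], [0.1135, -0.1015, 0.245, 1, 0.52], [0.1135, -0.1015, 0.249, 1, 0.52], [0.1135, -0.1015, 0.249, 1, 0.52]]}}

```text
time_s: 5.0
tool_pos: [571.3, 46.6, 131.0]
orientation: [3.096, 0.534, -0.0]
force: [0.8, -1.3, -0.4]
grip_width: 23.1
grasp_force: 0.0
```

```bash
cat > c.py <<'E'
from h import *
np.set_printoptions(precision=1,suppress=True)
p,Rm,s=pose();print(p,'yaw x',np.degrees(np.arctan2(Rm[1,0],Rm[0,0])),s['grip_width'],s['time_s'])
c=shot('wrist');save(c,'w2.png')
for m in robot.mark_of('handle_a','wrist')[:2]:
    r,q=m['centre'];w=at_z(c,r,q,46);print(round(m['confidence'],2),np.array([r,q]),w[:2],'depth',at_d(c,r,q),'tool',Rm.T@(w-p))
for m in robot.cut_out('handle_a','wrist')[:2]:
    P=cloud(c,m['region']);print(m['rect'],m['confidence'])
# bright, height 40..60, bar in tool coordinates
hsv=cv2.cvtColor(c['color'],cv2.COLOR_RGB2HSV);P=cloud(c,hsv[...,2]>120);k=(P[:,2]>36)&(P[:,2]<60);T=(P[k]-p)@Rm
T=T[(abs(T[:,0])<70)&(abs(T[:,1])<70)]
b=T[abs(T[:,0])<25];print('bar strip y by x:');
for x in (-25,-10,0,10,25):
    q=T[abs(T[:,0]-x)<4];print(x,len(q),np.median(q,0) if len(q) else '',np.percentile(q[:,1],[5,95]) if len(q) else '')
print('x extents',np.percentile(T[:,0],[1,99]),np.percentile(P[k][:,2],[50,90]))
E
python3 c.py
```

```text
[571.3  46.6 131. ] yaw x 19.58282887828353 23.14402759211097 5.0
0.8 [199.8 251.4] [572.9  48.6] depth [574.1  49.   50.4] tool [ 2.2 -1.3 85. ]
[244.2, 98.5, 511.8, 289.3] 0.96
bar strip y by x:
-25 124 [-24.8   0.7  81.3] [-4.   5.4]
-10 140 [-10.1   1.4  81.4] [-4.  33.5]
0 137 [ 0.1  0.7 81.3] [-3.9  5.3]
10 143 [ 9.9  0.7 81.4] [-3.9 33.6]
25 148 [25.   1.  81.5] [-3.8 33.6]
x extents [-42.9  49.7] [49.5 50.9]
```

View pics/w2.png

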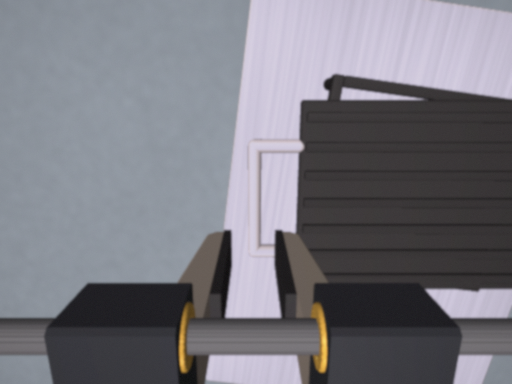

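Request:
{"api": "jog_arm", "payload": {"series": [[0.002, 0.001, 0.03, 0, 0.52], [0.002, 0.001, 0.06, 0, 0.52], [0.002, 0.001, 0.085, 0, 0.52], [0.002, 0.001, 0.1, 0, 0.52], [0.002, 0.001, 0.103, 0, 0.52], [0.002, 0.001, 0.103, 0, 0.7], [0.002, 0.001, 0.103, 0, 1], [0.002, 0.001, 0.103, 0, 1], [0.002, 0.001, 0.103, 0, 1], [0.002, 0.001, 0.103, 0, 1]]}}

```text
time_s: 6.15
tool_pos: [574.5, 46.7, 28.8]
orientation: [3.095, 0.534, 0.003]
force: [-0.8, -2.8, 6.3]
grip_width: 8.8
grasp_force: 30.0
```

Run:
```python
import numpy as np
# lift arc, increments (dy tool +y, dz tool) rel start ; edge 66 beyond plate centre
def lift(ths):
    y0,z0=199,4
    for t in ths:
        a=np.radians(t);L=199+45*np.sin(a)
        print(t,'y',round((y0-(L*np.cos(a)-4*np.sin(a)))/1000,3),'z',round((z0-(L*np.sin(a)+4*np.cos(a)))/1000,3))
lift(range(0,91,5))
```

```text
0 y 0.0 z 0.0
5 y -0.003 z -0.018
10 y -0.004 z -0.036
15 y -0.003 z -0.054
20 y -0.001 z -0.073
25 y 0.003 z -0.092
30 y 0.009 z -0.11
35 y 0.017 z -0.128
40 y 0.027 z -0.146
45 y 0.039 z -0.162
50 y 0.052 z -0.177
55 y 0.067 z -0.192
60 y 0.083 z -0.204
65 y 0.101 z -0.215
70 y 0.12 z -0.224
75 y 0.14 z -0.231
80 y 0.161 z -0.236
85 y 0.182 z -0.239
90 y 0.203 z -0.24
```

Request:
{"api": "jog_arm", "payload": {"series": [[0, 0, -0.009, 0, 1], [0, 0, -0.022, 0, 1], [0, 0, -0.036, 0, 1], [0, 0, -0.054, 0, 1], [0, 0, -0.073, 0, 1], [0.0, 0.003, -0.092, 0, 1], [0, 0.009, -0.11, 0, 1], [0, 0.017, -0.128, 0, 1], [0, 0.027, -0.146, 0, 1], [0, 0.039, -0.162, 0, 1], [0, 0.052, -0.178, 0, 1], [0, 0.067, -0.192, 0, 1]]}}

```text
time_s: 7.35
tool_pos: [594.8, -16.5, 220.6]
orientation: [-3.095, -0.534, 0.002]
force: [1.0, -2.5, -8.1]
grip_width: 9.3
grasp_force: 30.0
```

Request:
{"api": "jog_arm", "payload": {"series": [[0, 0.016, -0.012, 0, 1], [0, 0.034, -0.023, 0, 1], [0, 0.053, -0.032, 0, 1], [0, 0.073, -0.041, 0, 1], [0, 0.092, -0.05, 0, 1], [0, 0.11, -0.06, 0, 1], [0, 0.125, -0.072, 0, 1], [0, 0.136, -0.085, 0, 1], [0, 0.136, -0.1, 0, 1], [0, 0.136, -0.112, 0, 1], [0, 0.136, -0.12, 0, 1], [0, 0.136, -0.12, 0, 1]]}}

```text
time_s: 8.55
tool_pos: [641.9, -143.7, 341.0]
orientation: [3.096, 0.535, 0.003]
force: [-0.5, 0.7, -9.2]
grip_width: 8.9
grasp_force: 30.0
```

```bash
cat > d.py <<'E'
from h import *
import sys
np.set_printoptions(precision=1,suppress=True)
p,Rm,s=pose();print(p,'yaw x',np.degrees(np.arctan2(Rm[1,0],Rm[0,0])),s['grip_width'],s['grasp_force'],s['force'],s['qpos'],s['time_s'])
a=shot('side');b=shot('scene')
cv2.imwrite('pics/'+sys.argv[1],cv2.resize(np.hstack([a['color'][60:330,150:450],b['color'][60:330,100:400]]),(800,360))[:,:,::-1])
E
python3 d.py v3.png
```

```text
[ 641.9 -143.7  341. ] yaw x 19.62334944183759 8.940608375412424 29.995141625404358 [-0.5  0.7 -9.2] [-0.2  0.3  1.4  0.   1.4  1. ] 8.55
```

View pics/v3.png

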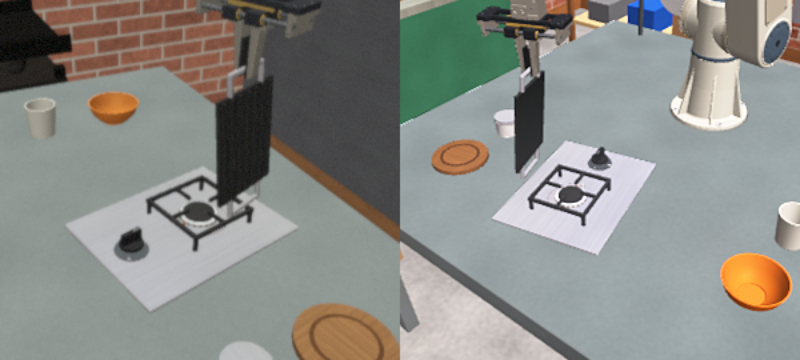

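```bash
cat > e.py <<'E'
from h import *
np.set_printoptions(precision=1,suppress=True)
for n in ['scene','side','wrist']:
    c=shot(n)
    for t,z in [('hob',0),('pan_centre',42),('knob_grip',38)]:
        for m in robot.mark_of(t,n)[:1]:
            r,q=m['centre'];print(n,t,round(m['confidence'],2),at_z(c,r,q,z)[:2])
    # dark frame top points by height
    P=cloud(c,c['color'].max(2)<80);k=(P[:,2]>36)&(P[:,2]<48)&(abs(P[:,0]-618)<130)&(abs(P[:,1]+67)<130);Q=P[k]
    if len(Q)>50: print(n,'frame',len(Q),cv2.minAreaRect(Q[:,:2].astype(np.float32)),Q.mean(0))
    for m in robot.cut_out('hob',n)[:1]:
        P=cloud(c,m['region']);Q=P[abs(P[:,2]-5)<6];print(n,'hob',m['confidence'],cv2.minAreaRect(Q[:,:2].astype(np.float32)))
E
python3 e.py
```

```text
scene hob 0.84 [580.3 -70. ]
scene pan_centre 0.56 [628.3 -51.8]
scene knob_grip 0.69 [ 471.4 -101.1]
scene frame 350 ((620.8875122070312, -64.93431854248047), (154.368408203125, 156.07669067382812), 11.64284610748291) [628.5 -63.2  41.6]
scene hob 0.71 ((465.35980224609375, -487.8045654296875), (175.268310546875, 42.76307678222656), 59.054771423339844)
side hob 0.86 [584.5 -81.9]
side pan_centre 0.64 [632.9 -63. ]
side knob_grip 0.51 [ 455.7 -100.2]
side frame 442 ((617.5824584960938, -71.49040222167969), (157.42442321777344, 155.94256591796875), 11.475976943969727) [602.4 -78.6  39.5]
side hob 0.62 ((574.9298706054688, -77.2567138671875), (381.4445495605469, 294.5447082519531), 12.074333190917969)
wrist hob 0.84 [576.8 -79.8]
wrist pan_centre 0.76 [621.9 -69.1]
wrist knob_grip 0.6 [ 457.4 -103.1]
wrist frame 1943 ((619.5631103515625, -68.04997253417969), (153.24432373046875, 152.25213623046875), 11.871484756469727) [616.7 -49.5  41.3]
wrist hob 0.58 ((574.3118896484375, -77.09808349609375), (384.5752258300781, 294.4018249511719), 11.903120994567871)
```

Request:
{"api": "jog_arm", "payload": {"series": [[0.001, -0.006, 0, 1, 1], [0.002, -0.018, 0, 2, 1], [0.004, -0.035, 0, 3, 1], [0.006, -0.054, 0, 4, 1], [0.008, -0.074, 0, 5, 1], [0.01, -0.094, 0, 6, 1], [0.012, -0.114, 0, 7, 1], [0.014, -0.134, 0, 7.7, 1], [0.016, -0.152, 0, 7.7, 1], [0.017, -0.167, 0, 7.7, 1], [0.017, -0.175, 0, 7.7, 1], [0.017, -0.178, 0, 7.7, 1]]}}

```text
time_s: 10.6
tool_pos: [597.6, 29.8, 339.6]
orientation: [-3.124, -0.327, -0.0]
force: [0.1, 0.1, -10.1]
grip_width: 9.0
grasp_force: 30.0
```

Request:
{"api": "jog_arm", "payload": {"series": [[0, 0, 0.005, 0, 1], [0, 0, 0.015, 0, 1], [0, 0, 0.025, 0, 1], [0, 0, 0.035, 0, 1], [0, 0, 0.045, 0, 1], [0, 0, 0.053, 0, 1], [0, 0, 0.06, 0, 1], [0, 0, 0.065, 0, 1], [0, 0, 0.068, 0, 1], [0, 0, 0.068, 0, 1]]}}

```text
time_s: 11.6
tool_pos: [605.2, 30.3, 281.9]
orientation: [-3.124, -0.325, -0.033]
force: [-1.6, 4.7, 47.6]
grip_width: 9.0
grasp_force: 30.0
```

```bash
python3 d.py v4.png
cat > f.py <<'E'
from h import *
p,Rm,s=pose();yaw=np.radians(11.9);ex=np.array([np.cos(yaw),np.sin(yaw)]);ey=np.array([-ex[1],ex[0]])
d=p[:2]-np.array([618.5,-67.9]);h=np.array([d@ex,d@ey,p[2]+19]);print('hob coords bar',h.round(1),'yaw',np.degrees(np.arctan2(Rm[1,0],Rm[0,0])))
for t in range(90,181,5):
    a=np.radians(t);L=211+30*np.sin(a)
    y=78+8*np.sin(a)+L*np.cos(a);z=42+L*np.sin(a)-8*np.cos(a)
    print(t,'tool y',round((h[1]-y)/1e3,3),'z',round((h[2]-z)/1e3,3))
E
python3 f.py
```

```text
[605.2  30.3 281.9] yaw x 11.88083375762561 9.016108601068911 30.008833408355713 [-1.6  4.7 47.6] [0.  0.3 1.6 0.  1.2 1.4] 11.6
hob coords bar [  7.2  98.8 300.9] yaw 11.883838444801217
90 tool y 0.013 z 0.018
95 tool y 0.034 z 0.018
100 tool y 0.055 z 0.021
105 tool y 0.075 z 0.025
110 tool y 0.095 z 0.031
115 tool y 0.114 z 0.04
120 tool y 0.132 z 0.05
125 tool y 0.149 z 0.061
130 tool y 0.165 z 0.075
135 tool y 0.179 z 0.089
140 tool y 0.192 z 0.105
145 tool y 0.203 z 0.121
150 tool y 0.213 z 0.139
155 tool y 0.22 z 0.157
160 tool y 0.226 z 0.176
165 tool y 0.23 z 0.195
170 tool y 0.232 z 0.213
175 tool y 0.233 z 0.232
180 tool y 0.232 z 0.251
```

View pics/v4.png

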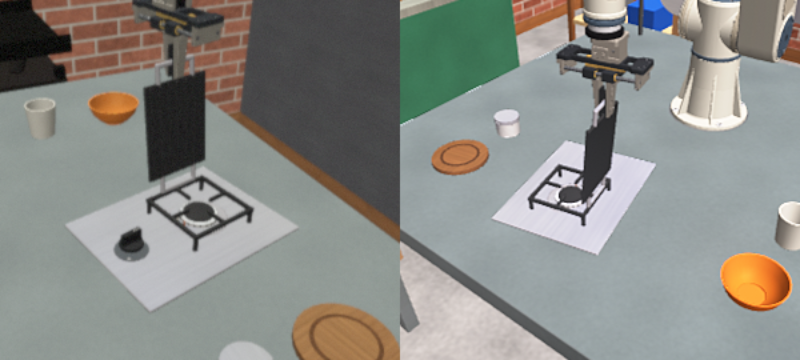

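Request:
{"api": "jog_arm", "payload": {"series": [[0, 0, -0.015, 0, 1], [0, 0, -0.035, 0, 1], [0, 0, -0.055, 0, 1], [0, 0, -0.065, 0, 1], [0, -0.008, -0.065, 0, 1], [0, -0.02, -0.065, 0, 1], [0, -0.028, -0.065, 0, 1], [0, -0.03, -0.065, 0, 1], [0, -0.03, -0.065, 0, 1], [0, -0.03, -0.065, 0, 1], [0, -0.03, -0.065, 0, 1]]}}

```text
time_s: 12.8
tool_pos: [591.7, 57.9, 336.4]
orientation: [3.124, 0.325, -0.0]
force: [-1.5, -0.4, -9.1]
grip_width: 8.9
grasp_force: 30.0
```

```bash
cat > g.py <<'E'
from h import *
np.set_printoptions(precision=1,suppress=True)
p,Rm,s=pose();print(p,s['force'],s['time_s'])
yaw=np.radians(11.9);ex=np.array([np.cos(yaw),np.sin(yaw),0]);ey=np.array([-ex[1],ex[0],0])
for n in ['scene','side']:
    c=shot(n);m=robot.cut_out('plate',n)
    if not m: print(n,'none');continue
    P=cloud(c,m[0]['region']);d=P-np.array([618.5,-67.9,0]);H=np.c_[d@ex,d@ey,P[:,2]]
    k=(np.linalg.norm(H[:,:2]-np.median(H[:,:2],0),axis=1)<200)&(H[:,2]>45);H=H[k]
    print(n,m[0]['confidence'],len(H),'z',np.percentile(H[:,2],[1,99]))
    for z in range(45,int(p[2]+30),25):
        q=H[abs(H[:,2]-z)<5]
        if len(q)>5: print(z,len(q),np.percentile(q[:,0],[2,50,98]),np.percentile(q[:,1],[2,50,98]))
E
python3 g.py; python3 f.py|head -1
```

```text
[591.7  57.9 336.4] [-1.5 -0.4 -9.1] 12.8
scene 0.92 1400 z [103.5 370. ]
120 16 [-52.2  33.8  38.9] [116.2 120.3 122.3]
145 54 [-72.8   9.6  69.4] [117.7 122.5 123.6]
170 59 [-77.6   8.9  67.7] [119.8 123.9 125. ]
195 54 [-72.5  13.   70.3] [120.1 124.9 126.1]
220 60 [-75.8  11.5  70.4] [120.  126.3 127.9]
245 64 [-67.3  18.8  70.4] [116.1 127.7 128.6]
270 64 [-72.5  12.1  71.3] [124.5 129.2 130.3]
295 67 [-70.6  11.6  71.5] [125.9 130.5 131.6]
320 62 [-70.9  14.4  73.3] [125.4 131.7 132.9]
345 17 [-8.  43.1 45.4] [126.9 133.  148.4]
side 0.84 3431 z [ 99.8 363.8]
95 38 [-48.9  -6.8  33.9] [114.8 117.1 121. ]
120 17 [-51.4 -45.8  35.7] [115.9 119.7 123. ]
145 144 [-78.5 -13.8  59.7] [112.8 117.7 121.7]
170 145 [-77.6  -8.5  61.8] [113.3 118.4 122.5]
195 148 [-77.9  -7.7  63.6] [114.1 118.9 123. ]
220 159 [-77.3 -10.2  67.5] [114.2 119.5 124.3]
245 163 [-76.7  -8.1  66.1] [115.6 120.6 124.4]
270 165 [-76.8 -10.8  67.6] [116.5 121.3 126. ]
295 176 [-76.1 -10.9  61.9] [117.2 121.9 127.9]
320 190 [-76.2  -8.9  63.8] [117.6 122.8 126.9]
345 21 [-47.4 -42.4  40. ] [122.6 125.3 128.5]
hob coords bar [-2.000e-01  1.289e+02  3.556e+02] yaw 11.866087450953852
```

Request:
{"api": "jog_arm", "payload": {"series": [[0, 0, 0.006, 0, 1], [0, 0, 0.016, 0, 1], [0, 0, 0.027, 0, 1], [0, 0, 0.038, 0, 1], [0, 0, 0.047, 0, 1], [0, 0, 0.054, 0, 1], [0, 0, 0.059, 0, 1], [0, 0, 0.06, 0, 1], [0, 0, 0.06, 0, 1]]}}

```text
time_s: 13.9
tool_pos: [591.8, 58.3, 276.6]
orientation: [3.125, 0.325, 0.0]
force: [-0.0, 0.6, -9.3]
grip_width: 9.3
grasp_force: 30.0
```

```bash
python3 f.py; python3 -c "from h import *;print(pose()[2]['force'])"
```

```text
hob coords bar [-1.000e-01  1.290e+02  2.956e+02] yaw 11.890273297485964
90 tool y 0.043 z 0.013
95 tool y 0.064 z 0.013
100 tool y 0.085 z 0.015
105 tool y 0.105 z 0.02
110 tool y 0.125 z 0.026
115 tool y 0.144 z 0.034
120 tool y 0.163 z 0.044
125 tool y 0.18 z 0.056
130 tool y 0.195 z 0.069
135 tool y 0.21 z 0.084
140 tool y 0.222 z 0.099
145 tool y 0.233 z 0.116
150 tool y 0.243 z 0.134
155 tool y 0.25 z 0.152
160 tool y 0.256 z 0.17
165 tool y 0.26 z 0.189
170 tool y 0.263 z 0.208
175 tool y 0.263 z 0.227
180 tool y 0.262 z 0.246
[-0.02750751  0.55858225 -9.2651914 ]
```

Request:
{"api": "jog_arm", "payload": {"series": [[0, 0.006, 0.002, 0, 1], [0, 0.018, 0.006, 0, 1], [0, 0.03, 0.01, 0, 1], [0, 0.043, 0.013, 0, 1], [0, 0.054, 0.013, 0, 1], [0, 0.064, 0.013, 0, 1], [0, 0.075, 0.014, 0, 1], [0, 0.085, 0.015, 0, 1], [0, 0.095, 0.017, 0, 1], [0, 0.105, 0.02, 0, 1], [0, 0.115, 0.023, 0, 1], [0, 0.125, 0.026, 0, 1]]}}

```text
time_s: 15.1
tool_pos: [617.6, -64.6, 250.3]
orientation: [-3.125, -0.326, 0.0]
force: [-0.5, 2.1, -7.5]
grip_width: 8.9
grasp_force: 30.0
```

```bash
python3 g.py;python3 f.py|head -1
```

```text
[617.6 -64.6 250.3] [-0.5  2.1 -7.5] 15.1
scene 0.66 1835 z [ 58.2 280.2]
45 6 [-53.   -4.3  40. ] [78.  84.9 87.8]
70 87 [-74.1   4.3  68.7] [74.5 79.3 82.5]
95 83 [-76.    4.1  68. ] [66.7 70.9 73.8]
120 94 [-71.5   8.8  70.3] [58.  62.5 66.2]
145 83 [-74.1   2.3  70.6] [50.8 53.9 56.9]
170 93 [-73.3   4.6  71.5] [41.2 45.6 48.4]
195 98 [-68.    2.7  70.8] [33.3 37.5 40.2]
220 101 [-72.    2.4  71.7] [25.6 29.2 32.7]
245 108 [-67.6  -1.   64.3] [12.9 20.3 23.7]
270 15 [-42.6  43.4  46.7] [ 6.5 11.9 15.4]
side 0.95 2247 z [ 56.4 279.5]
45 8 [-52.2 -48.9  34.8] [73.4 77.3 81.4]
70 91 [-79.7 -12.8  60.5] [62.  66.1 71. ]
95 102 [-78.8 -12.5  56.9] [53.9 58.2 65.1]
120 102 [-79.  -14.9  56.9] [44.6 49.6 55.9]
145 106 [-77.8  -9.8  58.1] [36.  41.3 47.5]
170 111 [-77.7 -10.9  62.4] [28.5 32.8 37.9]
195 124 [-77.7 -13.3  61.1] [19.6 24.6 30.4]
220 132 [-77.  -10.4  63.8] [11.  16.1 20.7]
245 112 [-74.9 -27.8  67.6] [ 5.6 10.9 16.6]
270 31 [-47.5 -39.1  43.4] [-2.1  0.9  7.4]
hob coords bar [ -0.4   4.  269.3] yaw 11.860244522976425
```

Request:
{"api": "jog_arm", "payload": {"series": [[0, 0.01, 0.004, 0, 1], [0, 0.02, 0.009, 0, 1], [0, 0.038, 0.018, 0, 1], [0, 0.055, 0.03, 0, 1], [0, 0.07, 0.043, 0, 1], [0, 0.085, 0.058, 0, 1], [0, 0.097, 0.073, 0, 1], [0, 0.108, 0.09, 0, 1], [0, 0.118, 0.108, 0, 1], [0, 0.125, 0.126, 0, 1], [0, 0.131, 0.144, 0, 1], [0, 0.134, 0.16, 0, 1]]}}

```text
time_s: 16.5
tool_pos: [645.1, -196.2, 89.0]
orientation: [3.124, 0.325, -0.0]
force: [0.3, -1.6, -0.3]
grip_width: 9.2
grasp_force: 30.0
```

```bash
python3 d.py v5.png; python3 f.py|head -1
```

```text
[ 645.1 -196.2   89. ] yaw x 11.860513727099828 9.161058528229953 30.007566511631012 [ 0.3 -1.6 -0.3] [-0.3  0.6  1.6 -0.   1.   1.1] 16.5
hob coords bar [  -1.8 -129.7  106.5] yaw 11.862675550928326
```

View pics/v5.png

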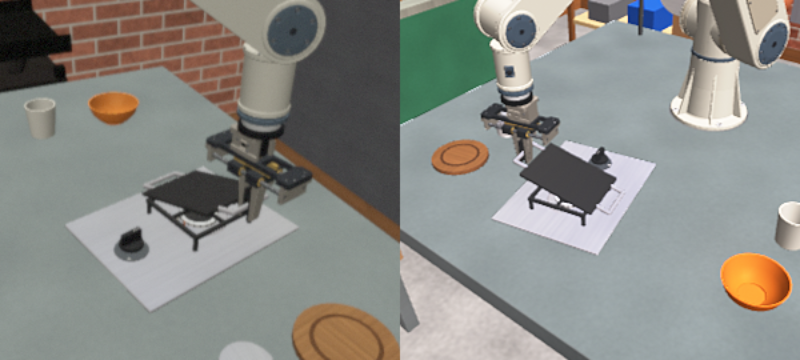

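Request:
{"api": "jog_arm", "payload": {"series": [[0.001, 0.001, 0.012, 0, 1], [0.002, 0.003, 0.025, 0, 1], [0.002, 0.004, 0.036, 0, 1], [0.002, 0.004, 0.045, 0, 1], [0.002, 0.004, 0.051, 0, 1], [0.002, 0.004, 0.054, 0, 1], [0.002, 0.004, 0.055, 0, 1], [0.002, 0.004, 0.055, 0, 1]]}}

```text
time_s: 17.4
tool_pos: [647.8, -198.6, 35.7]
orientation: [-3.125, -0.325, -0.0]
force: [0.0, -2.7, -2.0]
grip_width: 8.8
grasp_force: 30.0
```

```bash
cat > k.py <<'E'
from h import *
np.set_printoptions(precision=1,suppress=True)
p,Rm,s=pose();print(p,s['force'],s['grip_width'],s['time_s'])
yaw=np.radians(11.9);ex=np.array([np.cos(yaw),np.sin(yaw),0]);ey=np.array([-ex[1],ex[0],0])
for n in ['scene','side','wrist']:
    c=shot(n);m=robot.cut_out('plate',n)
    if not m: print(n,'none');continue
    P=cloud(c,m[0]['region'])
    d=P-np.array([618.5,-67.9,0]);H=np.c_[d@ex,d@ey,P[:,2]]
    k=(H[:,2]>46)&(H[:,2]<75)&(abs(H[:,0])<95)&(abs(H[:,1])<160);H=H[k]
    A=np.c_[H[:,:2],np.ones(len(H))];f=np.linalg.lstsq(A,H[:,2],rcond=None)[0]
    B=H[(abs(H[:,1])<105)]
    print(n,m[0]['confidence'],len(H),'plane slopes,z0',f.round(3),'rect hob',cv2.minAreaRect(H[:,:2].astype(np.float32)),'slab',cv2.minAreaRect(B[:,:2].astype(np.float32)))
E
python3 k.py; python3 f.py|head -1
```

```text
[ 647.8 -198.6   35.7] [ 0.  -2.7 -2. ] 8.825099818380052 17.4
scene 0.82 1972 plane slopes,z0 [-0.  -0.1 60.4] rect hob ((-0.794525146484375, 2.162384033203125), (153.53436279296875, 274.8400573730469), 0.9127601981163025) slab ((-0.88763427734375, 0.1976470947265625), (153.61160278320312, 209.7071533203125), 0.7730085849761963)
side 0.55 2181 plane slopes,z0 [ 0.  -0.1 57.2] rect hob ((-2.49383544921875, -4.4037933349609375), (272.83416748046875, 150.46861267089844), 89.98977661132812) slab ((-2.492919921875, 0.6985397338867188), (208.20086669921875, 150.46861267089844), 89.98977661132812)
wrist 0.59 42011 plane slopes,z0 [-0.  -0.1 58.6] rect hob ((5.455963134765625, -69.52728271484375), (141.1057586669922, 137.35289001464844), 0.3999772369861603) slab ((3.7867431640625, -58.550537109375), (85.71366119384766, 157.27273559570312), 78.82304382324219)
hob coords bar [   1.8 -133.9   54.8] yaw 11.88763446319157
```

Request:
{"api": "jog_arm", "payload": {"series": [[0, 0, 0.001, 0, 1], [0, 0, 0.002, 0, 1], [0, 0, 0.003, 0, 1], [0, 0, 0.003, 0, 1], [0, 0, 0.003, 0, 1]]}}

```text
time_s: 18.2
tool_pos: [647.9, -198.8, 32.6]
orientation: [3.124, 0.325, 0.0]
force: [-0.0, -5.1, -2.1]
grip_width: 9.2
grasp_force: 30.0
```

```bash
sed -i 's/f.round(3)/list(f.round(3))/' k.py; python3 k.py
```

```text
[ 647.9 -198.8   32.6] [-0.  -5.1 -2.1] 9.213517229325847 18.2
scene 0.56 1844 plane slopes,z0 [np.float64(-0.007), np.float64(-0.05), np.float64(59.465)] rect hob ((1.2993392944335938, 3.7880859375), (152.2235870361328, 269.00213623046875), 1.9647537469863892) slab ((0.8032150268554688, -0.18704986572265625), (152.55674743652344, 208.1282196044922), 0.8879126310348511)
side 0.72 2257 plane slopes,z0 [np.float64(0.006), np.float64(-0.05), np.float64(55.913)] rect hob ((-2.4410018920898438, -2.5105438232421875), (150.66505432128906, 275.543701171875), 0.534970760345459) slab ((-3.5532760620117188, -0.65350341796875), (207.9228515625, 150.5487518310547), 89.82763671875)
wrist 0.7 42244 plane slopes,z0 [np.float64(-0.002), np.float64(-0.05), np.float64(57.378)] rect hob ((6.591747283935547, -70.6087646484375), (138.81948852539062, 135.45982360839844), 0.37694495916366577) slab ((4.915679931640625, -59.21910095214844), (84.88323211669922, 154.4484100341797), 79.28917694091797)
```

Request:
{"api": "jog_arm", "payload": {"series": [[0, 0, 0.003, 0, 1], [0, 0, 0.005, 0, 1], [0, 0, 0.007, 0, 1], [0, 0, 0.008, 0, 1], [0, 0, 0.008, 0, 1], [0, 0, 0.008, 0, 1]]}}

```text
time_s: 19.1
tool_pos: [647.7, -198.6, 24.4]
orientation: [-3.125, -0.325, 0.001]
force: [0.0, -4.4, -2.3]
grip_width: 8.9
grasp_force: 30.0
```

```bash
python3 k.py
```

```text
[ 647.7 -198.6   24.4] [ 0.  -4.4 -2.3] 8.85524611988017 19.1
scene 0.66 1896 plane slopes,z0 [np.float64(-0.005), np.float64(-0.013), np.float64(56.282)] rect hob ((-2.0313949584960938, 2.563446044921875), (155.33189392089844, 274.5961608886719), 0.5668449997901917) slab ((-2.038665771484375, -0.113372802734375), (155.35086059570312, 209.5491943359375), 0.5180385708808899)
side 0.72 2233 plane slopes,z0 [np.float64(0.004), np.float64(-0.013), np.float64(53.074)] rect hob ((-2.6391448974609375, -3.2466888427734375), (150.67971801757812, 274.76513671875), 0.7707841396331787) slab ((-2.6932754516601562, 0.7771987915039062), (150.67971801757812, 207.33895874023438), 0.7707841396331787)
wrist 0.85 41833 plane slopes,z0 [np.float64(-0.002), np.float64(-0.013), np.float64(54.49)] rect hob ((8.579429626464844, -72.82819366455078), (134.5646514892578, 130.6584014892578), 0.3740919530391693) slab ((7.1514434814453125, -61.246192932128906), (80.96958923339844, 149.093994140625), 79.0489501953125)
```

Request:
{"api": "jog_arm", "payload": {"series": [[0, 0, 0.001, 0, 1], [0, 0, 0.0025, 0, 1], [0, 0, 0.0025, 0, 1], [0, 0, 0.0025, 0, 0.8], [0, 0, 0.0025, 0, 0.6], [0, 0, 0.0025, 0, 0.55], [0, 0, 0.0025, 0, 0.55]]}}

```text
time_s: 20.1
tool_pos: [647.9, -198.1, 22.2]
orientation: [-3.124, -0.325, -0.0]
force: [0.1, 0.0, 0.2]
grip_width: 20.5
grasp_force: 0.0
```

Request:
{"api": "jog_arm", "payload": {"series": [[0, 0, -0.01, 0, 0.55], [0, 0, -0.025, 0, 0.55], [0, 0, -0.045, 0, 0.55], [0, 0, -0.07, 0, 0.55], [0, 0, -0.11, 0, 0.55], [0, 0, -0.15, 0, 0.55], [0, 0, -0.19, 0, 0.55]]}}

```text
time_s: 20.8
tool_pos: [647.8, -198.5, 215.4]
orientation: [3.124, 0.325, 0.002]
force: [0.8, 0.3, -0.3]
grip_width: 20.6
grasp_force: 0.0
```

```bash
python3 k.py; python3 -c "
from h import *
p,Rm,s=pose();print(s['qpos'])
print(Rm.T@(np.array([452.2,-103,180])-p))"
```

```text
[ 647.8 -198.5  215.4] [ 0.8  0.3 -0.3] 20.621358033712863 20.8
scene 0.94 1940 plane slopes,z0 [np.float64(-0.007), np.float64(-0.0), np.float64(55.351)] rect hob ((-1.2183761596679688, 2.833160400390625), (273.40313720703125, 155.8525390625), 89.9431381225586) slab ((-1.2210159301757812, 0.178863525390625), (209.0130157470703, 155.8525390625), 89.9431381225586)
side 0.64 2829 plane slopes,z0 [np.float64(0.002), np.float64(0.001), np.float64(52.047)] rect hob ((-1.1650543212890625, -2.4816131591796875), (152.9791717529297, 275.5942687988281), 0.9971532821655273) slab ((-1.4335556030273438, 0.1079254150390625), (153.22909545898438, 209.0034637451172), 0.12426803261041641)
wrist 0.93 31113 plane slopes,z0 [np.float64(-0.001), np.float64(-0.0), np.float64(53.515)] rect hob ((-0.22582244873046875, -5.9398345947265625), (149.78778076171875, 264.2914733886719), 0.8015908598899841) slab ((-0.34738922119140625, -0.03591156005859375), (149.81991577148438, 211.102294921875), 0.7469740509986877)
[-2.99670045e-01  4.36316554e-01  1.51524185e+00  6.04617254e-05
  1.19133280e+00  1.06363924e+00]
[-171.01058579 -133.40603983   31.75361912]
```

Request:
{"api": "jog_arm", "payload": {"series": [[-0.03, -0.025, 0, 0, 0.35], [-0.06, -0.05, 0, 0, 0.35], [-0.1, -0.08, 0, 0, 0.35], [-0.135, -0.11, 0.02, 0, 0.35], [-0.16, -0.128, 0.05, 0, 0.35], [-0.171, -0.133, 0.075, 0, 0.35], [-0.171, -0.133, 0.085, 0, 0.35], [-0.171, -0.133, 0.085, 0, 0.35]]}}

```text
time_s: 21.9
tool_pos: [452.4, -103.6, 125.7]
orientation: [-3.124, -0.325, 0.004]
force: [0.1, -0.7, 0.4]
grip_width: 30.0
grasp_force: 0.0
```

```bash
cat > n.py <<'E'
from h import *
np.set_printoptions(precision=1,suppress=True)
p,Rm,s=pose();print(p,s['grip_width'],s['time_s'])
c=shot('wrist');save(c,'w6.png')
for m in robot.mark_of('knob_grip','wrist')[:1]:
    r,q=m['centre'];print(m['confidence'],r,q,Rm.T@(at_z(c,r,q,38)-p),at_d(c,r,q))
P=cloud(c,c['color'].max(2)<300);T=(P-p)@Rm;k=(np.hypot(T[:,0],T[:,1])<40)
for a,b,l in [(20,29,'skirt'),(44,54,'bar top')]:
    q=T[k&(P[:,2]>a)&(P[:,2]<b)]
    if len(q)>20: print(l,len(q),cv2.minAreaRect(q[:,:2].astype(np.float32)),'ztop',p[2]-np.median(q[:,2]))
E
python3 n.py
```

```text
[ 452.4 -103.6  125.7] 30.047948428119643 21.9
0.91 198.8 255.1 [ 2.2  1.6 87.6] [ 458.2 -103.8   50.7]
skirt 1780 ((2.203693389892578, -0.0533599853515625), (47.43644332885742, 45.76696014404297), 89.48406982421875) ztop 25.53641289161665
bar top 856 ((1.5687904357910156, 0.3615264892578125), (41.3507080078125, 11.51289176940918), 0.08661986142396927) ztop 49.429256390960305
```

View pics/w6.png

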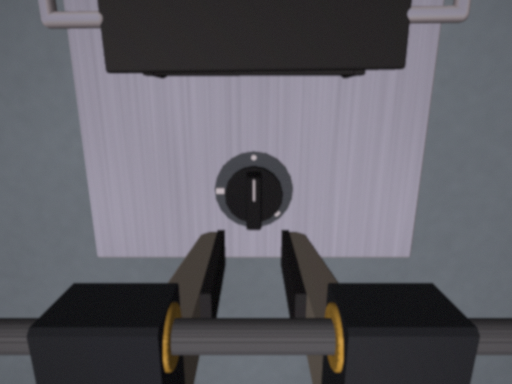

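Request:
{"api": "jog_arm", "payload": {"series": [[0.0017, 0.0003, 0.03, 0, 0.35], [0.0017, 0.0003, 0.06, 0, 0.35], [0.0017, 0.0003, 0.085, 0, 0.35], [0.0017, 0.0003, 0.095, 0, 0.35], [0.0017, 0.0003, 0.0975, 0, 0.35], [0.0017, 0.0003, 0.0975, 0, 0.7], [0.0017, 0.0003, 0.0975, 0, 1], [0.0017, 0.0003, 0.0975, 0, 1], [0.0017, 0.0003, 0.0975, 0, 1]]}}

```text
time_s: 22.9
tool_pos: [455.7, -103.5, 30.6]
orientation: [3.125, 0.325, 0.003]
force: [0.3, 4.0, 3.6]
grip_width: 11.7
grasp_force: 30.0
```

Request:
{"api": "jog_arm", "payload": {"series": [[0, 0, 0.002, 0, 1], [0, 0, 0.004, 0, 1], [0, 0, 0.006, 0, 1], [0, 0, 0.008, 0, 1], [0, 0, 0.01, 0, 1], [0, 0, 0.011, 0, 1], [0, 0, 0.011, 0, 1], [0, 0, 0.011, 0, 1], [0, 0, 0.011, 0, 1]]}}

```text
time_s: 23.8
tool_pos: [456.7, -103.4, 21.4]
orientation: [3.124, 0.325, 0.006]
force: [-6.9, 10.6, 46.2]
grip_width: 11.9
grasp_force: 30.0
```

Request:
{"api": "jog_arm", "payload": {"series": [[-0.001, 0, 0, -4, 1], [-0.002, 0, 0, -12, 1], [-0.002, 0, 0, -20, 1], [-0.002, 0, 0, -28, 1], [-0.002, 0, 0, -36, 1], [-0.002, 0, 0, -44, 1], [-0.002, 0, 0, -52, 1], [-0.002, 0, 0, -60, 1], [-0.002, 0, 0, -68, 1], [-0.002, 0, 0, -76, 1], [-0.002, 0, 0, -84, 1], [-0.002, 0, 0, -90, 1]]}}

```text
time_s: 25.0
tool_pos: [453.6, -102.2, 21.0]
orientation: [-1.975, -2.443, -0.004]
force: [-7.0, 21.1, 44.5]
grip_width: 11.9
grasp_force: 30.0
```

Request:
{"api": "jog_arm", "payload": {"series": [[0, 0, 0, 0, 1], [0, 0, 0, 0, 1], [0, 0, 0, 0, 1]]}}

```text
time_s: 25.3
tool_pos: [453.6, -102.3, 20.9]
orientation: [-1.981, -2.438, -0.004]
force: [-6.0, 21.2, 44.6]
grip_width: 12.1
grasp_force: 30.0
```

```bash
python3 k.py
python3 - <<'E'
from h import *
p,Rm,s=pose();print('yaw',np.degrees(np.arctan2(Rm[1,0],Rm[0,0])),s['force'],s['torque'],s['grasp_force'])
c=shot('side');cv2.imwrite('pics/v7.png',cv2.resize(c['color'][150:310,180:380],(800,600))[:,:,::-1])
E
```

```text
[ 453.6 -102.3   20.9] [-6.  21.2 44.6] 12.080357970981026 25.3
scene 0.62 1970 plane slopes,z0 [np.float64(-0.007), np.float64(0.001), np.float64(55.321)] rect hob ((-1.20977783203125, 2.5028533935546875), (154.7212371826172, 275.1396484375), 0.8111010789871216) slab ((-1.1697998046875, -0.3211212158203125), (154.7212371826172, 210.3392333984375), 0.8111010789871216)
side 0.63 2416 plane slopes,z0 [np.float64(0.003), np.float64(0.002), np.float64(52.073)] rect hob ((-0.3837738037109375, -4.515289306640625), (153.01087951660156, 272.555908203125), 0.08617853373289108) slab ((-0.38985443115234375, -0.47112274169921875), (153.01087951660156, 207.6968231201172), 0.08617853373289108)
wrist none
yaw 101.80859412232938 [-7.09347344 20.86214646 45.58585051] [3.92880701 1.16114675 0.04613412] 30.017101764678955
```

View pics/v7.png

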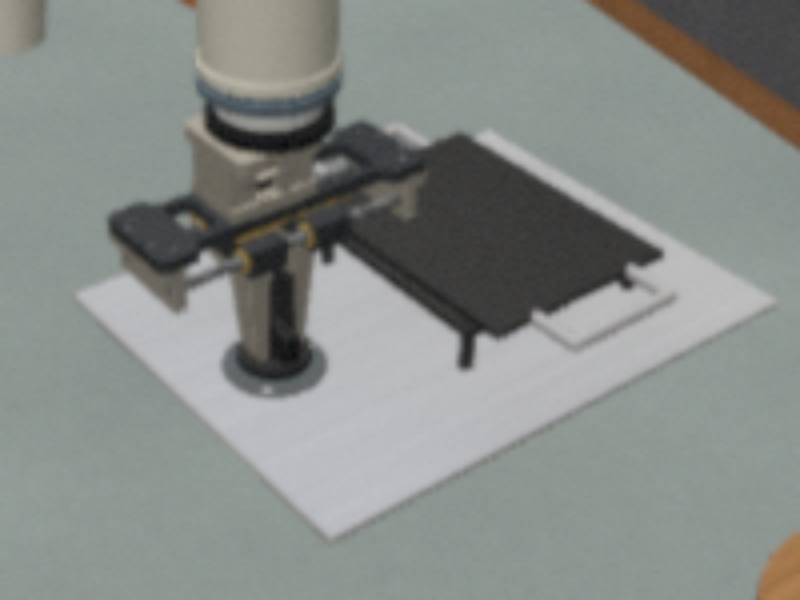

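```bash
python3 -c "
from h import *
print(robot.hand_in())"
```

```text
the job is handed in; nothing more can be done
None
```

The job is handed in, with no verdict returned. The plate lies smooth side up, flat and within about 3 mm and 1° of centred and square, and the gripper is off it. The knob has been turned 90° anticlockwise and is still gripped, pushed down with about 45 N, and the other items were not touched.

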